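# Clear the setting jig and hold a bar into its corner

## Task

The ear defenders were left standing on the steel jig plate: hang them over the rail so that its bar passes between the cups and under the headband, and let go of them. Then bring the bevelled aluminium bar onto the jig plate with its long square side flat along the fence, its bevel facing away from the fence and its end up against the stop block, and press it firmly, with about 15 N, in one diagonal push into the fence and down on the plate together. Finish while still holding that push, and leave the other things on the bench alone.

Things in the scene. Friction and masses are not known exactly. Their poses are not given: they have to be found in the camera images.
- bed: jig plate, dark steel, fixed to the bench, 180 (x) x 220 (y) x 15 mm high, top at 15 mm. Origin at the centre of its underside; its x axis points to the fence, its y axis along the fence towards the stop block. It lies 500 to 580 mm ahead of the robot, right of centre, turned up to 0.2 rad
- fence: steel fence fixed on the plate along its far edge, 20 (x) x 220 (y) x 30 mm high. Origin at the centre of its underside, at x = +80 mm in the plate's frame, axes parallel to the plate's; the working face is at x = -10 mm in this frame (x = +70 mm in the plate's)
- stop: steel stop block fixed on the plate against the fence, 50 (x) x 30 (y) x 30 mm high. Origin at the centre of its underside, at x = +45 mm and y = +50 to +90 mm in the plate's frame, axes parallel to the plate's
- stop_face (a point): middle of the stop block's working face, which looks to -y of the plate: y = -15 mm and z = 15 mm in the stop block's frame
- bar: loose aluminium bar (workpiece), 40 (x) x 110 (y, length) x 30 mm high, 0.26 to 0.4 kg, lying on the bench between the jig and the rail. Origin at the centre of its underside. The upper long edge at -x (towards the robot) is bevelled at 45 degrees over 10 mm, so that the -x face is 20 mm high; the +x face is square and goes against the fence, the +y end against the stop block
- bar_bevel (a point): middle of the bar's bevelled face: x = -15, y = 0, z = 25 mm in the bar's frame; the face looks along (-1, 0, +1); a face to push on diagonally
- bar_end (a point): middle of the bar's +y end face: y = 55 mm, z = 15 mm in the bar's frame
- defenders: rigid ear defenders, 0.24 kg, standing on their two cups on the plate, arch plane along y. 54 (x) x 150 (y) x 156 mm high. Origin midway between the cups' undersides, z up. Cups 66 mm high, 89 mm apart inside; headband 20 mm wide (x), flat over the middle 80 mm, underside at z = 122, top 128 mm. On it a black pad 24 (x) x 70 (y) x 28 mm high, to grip across x
- defenders_pad (a point): on the pad's middle, z = 150 mm in the defenders' frame, 6 mm under the pad's top: a grip point at which the fingertips stay above the headband's underside
- defenders_crown (a point): middle of the headband's underside, z = 122 mm in the defenders' frame
- rail: fixed steel rail: a horizontal bar 12 mm thick and 260 mm long on two posts, the bar's axis at 150 mm height; the bar runs along this body's y axis, which points roughly along the world x axis (yaw 1.3 to 1.85 rad). Left of the robot
- rail_mid (a point): middle of the rail's bar, on its axis, 150 mm high
- tray: red open tray, 100 x 120 x 35 mm, bystander, origin centre of its underside
- stand: green micrometer stand, 84 mm foot, 170 mm high, bystander, origin centre of its underside
- drum: black flanged drum, 96 mm wide, 62 mm high, bystander, origin centre of its underside
- jar: small glass jar with a metal lid, 52 mm wide, 60 mm high, bystander, origin centre of its underside
Not all that is in view belongs to the job. Of the things like the defenders, leave any that is turquoise or yellow; of the rest the larger one is meant.

How it is judged:
By the outcome, as a careful person would: the job done as asked, in the order asked, and still so for the second after the job is handed in, while the arm keeps its last pose, push and grip.
It also fails if it takes over 72 s, if anything falls off the work surface, if the arm or the gripper's body presses on something with over 40 N, if the wrist force passes 120 N, or if a joint passes its speed limit or range.

## Robot

A 6-joint arm with a two-finger parallel gripper is mounted at the origin on the work surface. World frame = base frame: x ahead of the robot, y to its left, z up, the work surface at z = 0. Lengths are in m, angles in rad, forces in N, time in s.
With the tool pointing down it reaches from about 0.275 to 0.875 m from the base axis. Payload 12.5 kg.
Tool frame: the origin (TCP) lies on the mounting face of the last link; the fingertips stand 173 mm ahead of it and the grasp point (between the pads) lies 155 mm ahead of it; x points along the fingers, z is the direction in which the jaws open and shut, and the axes are right-handed (so a half turn about x gives the same grasp; the last joint's range is limited). The gripper opens to 85 mm and grips with 20 to 120 N. Pads are 22 mm wide; open, the fingers measure 114 mm over their backs; the gripper's body (76 mm by 85 mm) begins 54 mm behind the grasp point. The pads swing forward as they close: fully open they stand 13 mm farther back than shut.
Start: joints at [-1.223, 0.351, 1.652, -0, 1.139, -0.085], TCP at [0.231, -0.499, 0.405] pointing down, gripper open.
Joint ranges: [-2.75, 2.75], [-0.79, 2.1], [0.01, 2.65], [-1.57, 4.71], [0.07, 3.14], [-2.87, 2.87]. Speed limits (rad/s): [2.22, 2.22, 2.79, 3.14, 3.14, 3.14].

## Interface

Orientations are given as a 3x3 rotation matrix whose columns are the frame's x, y, z axes.
In Python, from cell import env gives the robot as it stands. The module is installed in compiled form; this text tells all that it offers.
- The arm moves only by the shell command python3 -m handwheel 'ROWS'. ROWS is JSON, a list of rows, each an object with "claw": the opening, from 0 (shut) to 1 (fully open); "offset": the shift along the tool's x, y, z in mm, a list of three; "rot": the turn, a rotation vector about the tool's x, y, z in rad, a list of three. A call has 1 to 8 rows; each row is the pose to reach, as a shift and turn from the pose commanded when the call began, along the tool's axes at that moment; what a row does not reach only later rows make up. A row lasts 1/8 s, in which the tool goes at most 62.5 mm and 10.7 degrees, less where a joint would pass 70% of its speed; a pose out of reach is approached as far as the arm can. A call with a gripper value outside its range is refused whole. The fingers move at their own pace and stop on an object; the grip force is fixed at half the most. Time passes only in rows, so rows that repeat a pose let the fingers close. It gives the time, the measured TCP pose, the force and the opening at its end, in the units of the state.
- env.state(): the state, without advancing time (a new reading comes with each control period).
- env.grab_frame(name): name is "side" or "top"; returns the picture (384x512x3 uint8, red, green, blue); there is no depth.
- env.calibration(name): a dict with "K" (3x3 intrinsics, pixels), "xyz" and "orientation" of the camera in the world. Camera axes: x right, y down, z forward; pixel columns grow to the right and rows downward; lengths in m; the calibration is good to about 2 mm. A picture is of the moment at which its call begins. calibration takes no time and is no camera call.
- env.close_job(): hands the job in, once; it reports no verdict.
The state is a dict: "time": time; "q": joint angles; "qd": joint speeds; "tau": joint torques, N m; "tcp_pos": TCP position; "orientation": TCP orientation; "wrist_force": force on the tool from outside, world axes, zero at the start; "wrist_torque": the same for the moment, N m; "grip_width": opening from 0.0 (shut) to 1.0 (fully open).
Only numpy, scipy, OpenCV 4.12 (cv2) and the standard library are available. Lean on these libraries where they do the work, as an engineer would, in place of code of your own. Each camera call takes 0.05 s, during which the arm holds its last target. There are 200 camera calls.

## Working session

There is one attempt and no reset: what is moved stays moved. The work goes in short steps, Python scripts to look and compute and a shell command to move; the robot and the scene stay as the last step left them, time stands still between calls to the robot, and variables do not carry over. Pictures are saved under pics/ and viewed, about 8 in all and at most 12, crops included, and the job is handed in when it is done.

```bash
mkdir -p pics; python3 - <<'E'
from cell import env
import cv2, numpy as np
for n in ("top","side"):
    im=env.grab_frame(n); cv2.imwrite(f"pics/{n}0.png",cv2.resize(im[:,:,::-1],(800,600),interpolation=cv2.INTER_CUBIC)); np.save(f"pics/{n}0.npy",im)
    c=env.calibration(n); print(n,np.round(c["K"],1).tolist(),np.round(c["xyz"],4),np.round(c["orientation"],4).tolist())
s=env.state(); print({k:np.round(v,3).tolist() for k,v in s.items()})
E
```

```text
top [[376.2, 0.0, 251.6], [0.0, 376.2, 191.1], [0.0, 0.0, 1.0]] [ 0.3868 -0.0837  1.1113] [[0.0158, -0.9893, 0.1448], [-0.9995, -0.0115, 0.0301], [-0.0281, -0.1452, -0.989]]
side [[469.5, 0.0, 251.2], [0.0, 469.5, 192.1], [0.0, 0.0, 1.0]] [ 0.005  -0.8801  1.3186] [[0.8318, -0.4347, 0.3452], [-0.555, -0.6449, 0.5254], [-0.0057, -0.6286, -0.7777]]
{'time': 0.1, 'q': [-1.223, 0.351, 1.652, 0.0, 1.139, -0.085], 'qd': [0.001, -0.002, -0.003, -0.001, -0.0, -0.0], 'tau': [0.001, -50.683, -29.187, -0.0, 0.003, -0.0], 'tcp_pos': [0.231, -0.499, 0.404], 'orientation': [[-0.0, 0.908, 0.419], [0.001, 0.419, -0.908], [-1.0, 0.0, -0.001]], 'wrist_force': [1.156, -0.812, -0.553], 'wrist_torque': [0.039, -0.042, 0.013], 'grip_width': 0.998}
```

View pics/top0.png

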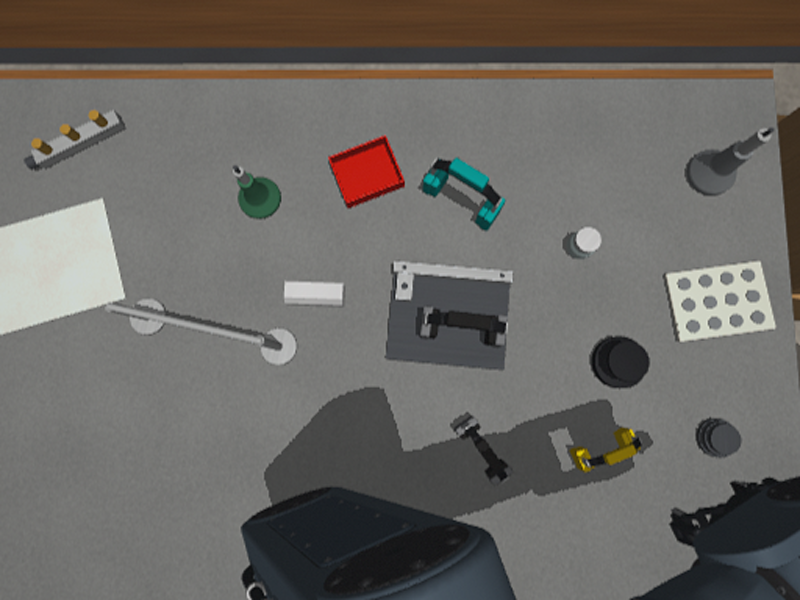

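View pics/side0.png

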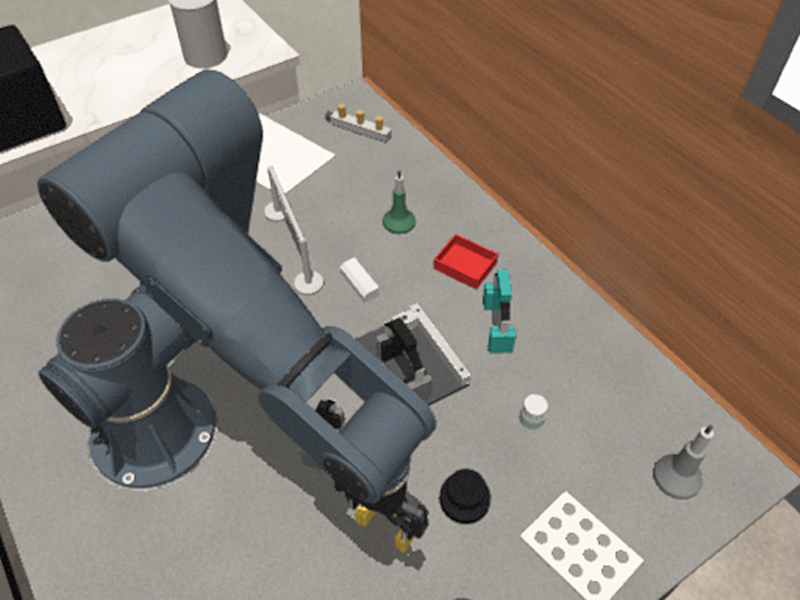

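Top view (800x600): the plate is about (387-513, 262-370), with the black defenders on it at (463,325). The bar is at (314,293), and the rail runs from (110,305) to (270,342). The side view agrees. Next is a close crop.

```bash
python3 - <<'E'
import cv2, numpy as np
im=np.load("pics/top0.npy")[:,:,::-1]
a=cv2.resize(im[163:241,176:336],None,fx=5,fy=5,interpolation=cv2.INTER_CUBIC)
b=cv2.resize(im[190:232,60:200],None,fx=5,fy=5,interpolation=cv2.INTER_CUBIC)
o=np.zeros((600,800,3),np.uint8);o[:390]=a;o[390:600,:700]=b
o=cv2.convertScaleAbs(o,alpha=1.4,beta=15)
cv2.imwrite("pics/crop1.png",o)
E
```

```text
(no output)
```

View pics/crop1.png

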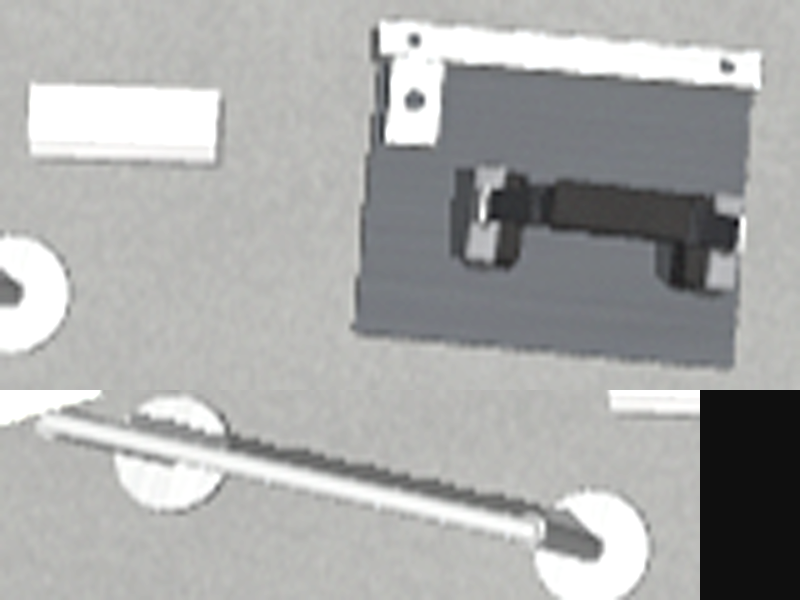

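```bash
cat > h.py <<'E'
import numpy as np, cv2
from scipy.optimize import least_squares
from cell import env
def proj(P,cam):
    c=env.calibration(cam); R=np.array(c["orientation"]); p=(np.atleast_2d(P)-c["xyz"])@R; q=p@np.array(c["K"]).T
    return q[:,:2]/q[:,2:]
def unproj(uv,z,cam):
    c=env.calibration(cam); d=np.array(c["orientation"])@np.linalg.inv(c["K"])@[*uv,1]; o=np.array(c["xyz"])
    return o+d*(z-o[2])/d[2]
def tf(pose,M):
    x,y,a=pose; M=np.atleast_2d(np.array(M,float)); c,s=np.cos(a),np.sin(a)
    return np.c_[x+c*M[:,0]-s*M[:,1], y+s*M[:,0]+c*M[:,1], M[:,2]]
def fit(M,px,x0,cam="top"):
    r=least_squares(lambda p:(proj(tf(p,M),cam)-px).ravel(),x0,loss="soft_l1")
    return r.x, np.round((proj(tf(r.x,M),cam)-px),1).tolist()
def box(x,y,z):
    return np.array([[a,b,c] for a in x for b in y for c in z])
E
cat > m1.py <<'E'
from h import *
A=lambda L:(np.array(L)+.5)/5-.5+[176,163]
B=lambda L:(np.array(L)-[0,390]+.5)/5-.5+[60,190]
M=np.array([[-90,110,15],[-90,-110,15],[90,110,45],[90,-110,45],[70,-110,45]])/1e3
plate,r=fit(M,A([[355,331],[733,367],[380,20],[762,50],[758,88]]),[.54,-.1,0]); print("plate",plate.round(4),r)
st=unproj(A([[412,142]])[0],.045,"top"); c,s=np.cos(plate[2]),np.sin(plate[2])
for nm,uv in (("L",[387,140]),("R",[439,145]),("R2",[444,65])):
    d=unproj(A([uv])[0],.045,"top")[:2]-plate[:2]; print(nm,"stop corner in plate",np.round([c*d[0]+s*d[1],-s*d[0]+c*d[1]],4))
M=np.array([[20,55,30],[20,-55,30],[-10,55,30],[-10,-55,30],[-20,55,20],[-20,-55,20]])/1e3
bar,r=fit(M,A([[30,83],[221,90],[30,147],[217,152],[29,157],[216,163]]),[.55,.1,0]); print("bar",bar.round(4),r)
M=np.array([[12,35,171],[-12,35,171],[12,-35,171],[-12,-35,171]])/1e3
de,r=fit(M,A([[556,177],[551,225],[702,190],[694,239]]),[.5,-.1,0]); print("def",de.round(4),r)
M=np.array([[0,130,150],[0,-130,150]])/1e3
e=[unproj(B([p])[0],.15,"top") for p in ([38,424],[541,528])]; d=e[0]-e[1]
print("rail ends",np.round(e,4).tolist(),"len",np.linalg.norm(d),"yaw",np.arctan2(-d[0],d[1]))
E
cat > ov.py <<'E'
from h import *
def edges(b): return [(i,j) for i in range(8) for j in range(i) if bin(i^j).count("1")==1]
def draw(im,k,off,pose,bx,col,cam):
    q=(proj(tf(pose,bx),cam)-off+.5)*k
    for i,j in edges(bx): cv2.line(im,tuple(int(v) for v in q[i]),tuple(int(v) for v in q[j]),col,1)
E
python3 m1.py
```

```text
plate [ 0.5168 -0.1531 -0.0758] [[-0.3, 0.3], [0.0, 0.0], [0.0, -0.2], [-0.1, 0.3], [0.3, -0.5]]
L stop corner in plate [0.02   0.0996]
R stop corner in plate [0.0197 0.0697]
R2 stop corner in plate [0.0663 0.0709]
bar [ 0.5538  0.0995 -0.023 ] [[0.4, 1.0], [-0.5, 0.8], [-0.3, -1.7], [-0.2, -1.4], [0.4, 0.1], [0.2, 0.2]]
def [ 0.4928 -0.1786 -0.0865] [[0.4, 0.0], [0.5, -0.1], [-0.9, 0.2], [-0.1, -0.1]]
rail ends [[0.5078, 0.4276, 0.15], [0.457, 0.1602, 0.15]] len 0.2721659876963976 yaw -0.1876580622154654
```

```bash
cat >> m1.py <<'E'
M=np.array([[20,55,30],[20,-55,30],[-20,55,20],[-20,-55,20],[-20,55,0],[-20,-55,0]])/1e3
bar,r=fit(M,A([[30,83],[221,90],[30,147],[217,152],[29,157],[216,163]]),[.55,.1,0]); print("bar",bar.round(4),r)
E
cat > o1.py <<'E'
from m1 import *; from ov import *
t=cv2.resize(np.load("pics/top0.npy")[163:241,176:336,::-1],None,fx=5,fy=5,interpolation=cv2.INTER_CUBIC)
t=cv2.convertScaleAbs(t,alpha=1.2,beta=20); off=np.array([176,163]); G=(0,255,0)
for p,b in ((plate,box((-.09,.09),(-.11,.11),(0,.015))),(plate,box((.07,.09),(-.11,.11),(.015,.045))),(plate,box((.02,.07),(.07,.1),(.015,.045))),
  (bar,box((-.02,.02),(-.055,.055),(0,.02))),(de,box((-.012,.012),(-.035,.035),(.143,.171))),(de,box((-.027,.027),(.045,.075),(.015,.081))),(de,box((-.027,.027),(-.075,-.045),(.015,.081)))):
    draw(t,5,off,p,b,G,"top")
s=np.load("pics/side0.npy")[:,:,::-1]
s2=cv2.resize(s[95:195,150:230],None,fx=6,fy=6,interpolation=cv2.INTER_CUBIC)
o=np.zeros((600,800,3),np.uint8); o[:210]=cv2.resize(t,(800,390))[50:260]
o[210:]=0; o[:390]=t
o[390:600,:700]=0
cv2.imwrite("pics/o1.png",np.hstack([cv2.resize(o[:390],(800,390))]))
cv2.imwrite("pics/o2.png",s2)
E
python3 o1.py|tail -1
```

```text
bar [ 0.5578  0.1008 -0.0277] [[0.0, -0.5], [-0.9, -0.5], [-0.2, 0.7], [-0.4, 1.1], [1.4, -0.4], [0.5, -0.1]]
```

View pics/o1.png

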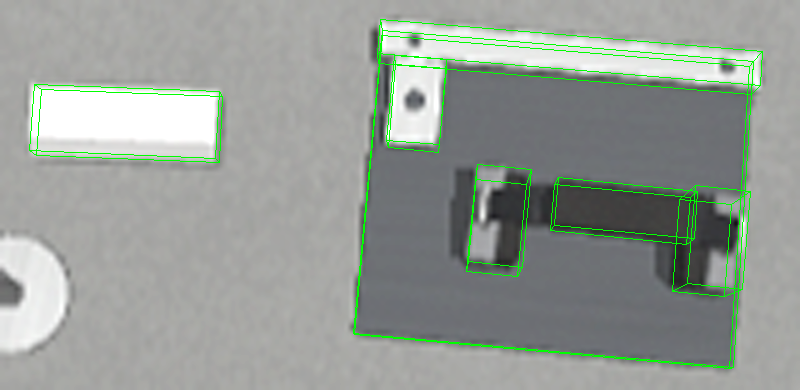

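View pics/o2.png

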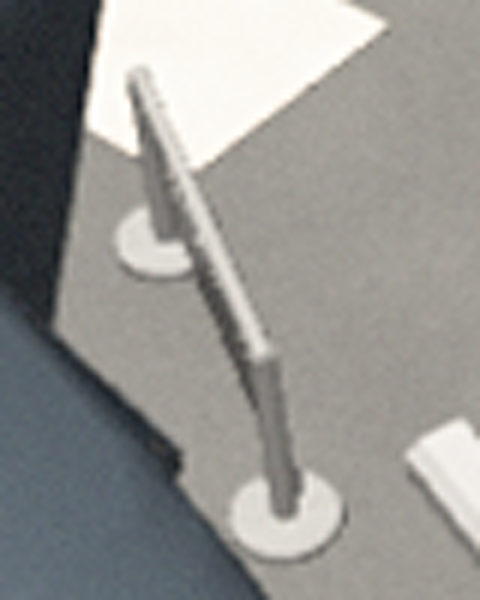

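Rail ends in the side crop are (138,72) and (262,350). It clearly runs roughly along world y, not along x as the text says, so I trust the image and triangulate to confirm it.

```bash
cat > go.py <<'E'
import sys
from h import *
from scipy.spatial.transform import Rotation as Ro
def down(yaw,tilt=0):  # tool z (jaw axis) along yaw (deg->rad); x down
    z=np.array([np.cos(yaw),np.sin(yaw),0]); x=np.array([0,0,-1.]); return np.c_[x,np.cross(z,x),z]
def delta(pos,R):
    s=env.state(); C=np.array(s["orientation"])
    return np.round(C.T@(np.array(pos)-s["tcp_pos"])*1e3,1).tolist(), np.round(Ro.from_matrix(C.T@R).as_rotvec(),4).tolist()
def show():
    s=env.state(); C=np.array(s["orientation"]); print("t",round(s["time"],2),"tcp",np.round(s["tcp_pos"],4),"F",np.round(s["wrist_force"],1),"w",round(s["grip_width"],3),"q",np.round(s["q"],2),"yaw",round(np.arctan2(C[1,2],C[0,2]),4))
if __name__=="__main__":
    show(); a=[float(v) for v in sys.argv[1:]]
    for i in range(0,len(a),4): print(a[i:i+4],delta(a[i:i+3],down(a[i+3])))
E
python3 - <<'E'
from h import *
T=lambda p:(np.array(p)-[0,390]+.5)/5-.5+[60,190]
S=lambda p:(np.array(p)+.5)/6-.5+[150,95]
for a,b in (([40,425],[138,72]),([541,528],[262,350])):
    r=least_squares(lambda X:np.r_[proj(X,"top")[0]-T(a),proj(X,"side")[0]-S(b)],[.5,.3,.15]); print(r.x.round(4),r.fun.round(2))
E
python3 go.py .493 -.1785 .40 -.0865
```

```text
[0.5099 0.4312 0.14  ] [ 0.27 -0.49 -0.82  0.01]
[0.4555 0.1597 0.1541] [-0.26  0.5   0.75 -0.06]
t 0.1 tcp [ 0.2307 -0.4992  0.4042] F [ 1.2 -0.8 -0.6] w 0.998 q [-1.22  0.35  1.65  0.    1.14 -0.08] yaw -1.138
[0.493, -0.1785, 0.4, -0.0865] ([4.4, 372.6, -181.1], [-1.0515, -0.0009, -0.0006])
```

```bash
python3 -m handwheel '[{"claw":1,"offset":[4,60,-29],"rot":[-0.17,0,0]},{"claw":1,"offset":[4,113,-55],"rot":[-0.34,0,0]},{"claw":1,"offset":[4,166,-81],"rot":[-0.51,0,0]},{"claw":1,"offset":[4,219,-107],"rot":[-0.68,0,0]},{"claw":1,"offset":[4,272,-133],"rot":[-0.85,0,0]},{"claw":1,"offset":[4,323,-157],"rot":[-1.0,0,0]},{"claw":1,"offset":[4,373,-181],"rot":[-1.05,0,0]},{"claw":1,"offset":[4,373,-181],"rot":[-1.05,0,0]}]'; python3 go.py .493 -.1785 .320 -.0865
```

```text
time: 1.1
tcp_pos: [0.4949, -0.176, 0.4003]
orientation: [[-0.0, 0.083, 0.997], [0.001, 0.997, -0.083], [-1.0, 0.001, -0.0]]
wrist_force: [-1.1, -1.2, 0.6]
grip_width: 1.001
t 1.1 tcp [ 0.4949 -0.176   0.4003] F [-1.1 -1.2  0.6] w 1.001 q [-0.43  0.31  1.72  0.    1.11 -0.35] yaw -0.0833
[0.493, -0.1785, 0.32, -0.0865] ([80.3, -2.7, -1.6], [0.0032, -0.0002, -0.0005])
```

```bash
python3 -m handwheel '[{"claw":1,"offset":[30,-2,-1],"rot":[0,0,0]},{"claw":1,"offset":[60,-2,-1],"rot":[0,0,0]},{"claw":1,"offset":[79,-2,-1],"rot":[0,0,0]},{"claw":1,"offset":[79,-2,-1],"rot":[0,0,0]},{"claw":0,"offset":[79,-2,-1],"rot":[0,0,0]},{"claw":0,"offset":[79,-2,-1],"rot":[0,0,0]},{"claw":0,"offset":[79,-2,-1],"rot":[0,0,0]},{"claw":0,"offset":[79,-2,-1],"rot":[0,0,0]}]'; python3 -m handwheel '[{"claw":0,"offset":[0,0,0],"rot":[0,0,0]},{"claw":0,"offset":[0,0,0],"rot":[0,0,0]},{"claw":0,"offset":[0,0,0],"rot":[0,0,0]},{"claw":0,"offset":[0,0,0],"rot":[0,0,0]},{"claw":0,"offset":[-20,0,0],"rot":[0,0,0]},{"claw":0,"offset":[-30,0,0],"rot":[0,0,0]}]'; python3 go.py
```

```text
time: 2.1
tcp_pos: [0.4923, -0.1805, 0.3222]
orientation: [[0.001, 0.088, 0.996], [-0.0, 0.996, -0.088], [-1.0, -0.0, 0.001]]
wrist_force: [-1.7, 0.4, 4.7]
grip_width: 0.264
time: 2.85
tcp_pos: [0.4923, -0.1804, 0.3523]
orientation: [[0.0, 0.088, 0.996], [-0.0, 0.996, -0.088], [-1.0, -0.0, 0.001]]
wrist_force: [0.6, 0.3, -2.1]
grip_width: 0.264
t 2.85 tcp [ 0.4923 -0.1804  0.3523] F [ 0.6  0.3 -2.1] w 0.264 q [-0.44  0.37  1.77 -0.    1.   -0.35] yaw -0.0879
```

```bash
python3 go.py .482 .294 .50 1.383; python3 -m handwheel '[{"claw":0,"offset":[-50,0,0],"rot":[0,0,0]},{"claw":0,"offset":[-100,0,0],"rot":[0,0,0]},{"claw":0,"offset":[-148,25,0],"rot":[-0.1,0,0]},{"claw":0,"offset":[-148,75,2],"rot":[-0.28,0,0]},{"claw":0,"offset":[-148,130,4],"rot":[-0.46,0,0]},{"claw":0,"offset":[-148,185,5],"rot":[-0.64,0,0]},{"claw":0,"offset":[-148,240,5],"rot":[-0.82,0,0]},{"claw":0,"offset":[-148,280,5],"rot":[-0.98,0,0]}]'; python3 go.py .482 .294 .50 1.383
```

```text
t 2.85 tcp [ 0.4923 -0.1804  0.3523] F [ 0.6  0.3 -2.1] w 0.264 q [-0.44  0.37  1.77 -0.    1.   -0.35] yaw -0.0879
[0.482, 0.294, 0.5, 1.383] ([-147.8, 471.6, -51.8], [-1.4709, 0.0003, 0.0005])
time: 3.85
tcp_pos: [0.5216, 0.1002, 0.4994]
orientation: [[-0.001, -0.783, 0.623], [0.0, 0.623, 0.783], [-1.0, 0.0, -0.0]]
wrist_force: [-0.4, 0.4, -1.9]
grip_width: 0.271
t 3.85 tcp [0.5216 0.1002 0.4994] F [-0.4  0.4 -1.9] w 0.271 q [ 0.1   0.23  1.57  0.    1.34 -0.8 ] yaw 0.8987
[0.482, 0.294, 0.5, 1.383] ([-0.6, 151.6, 127.0], [-0.4843, -0.0001, -0.0005])
```

```bash
python3 -m handwheel '[{"claw":0,"offset":[0,40,30],"rot":[-0.12,0,0]},{"claw":0,"offset":[0,80,64],"rot":[-0.27,0,0]},{"claw":0,"offset":[0,115,96],"rot":[-0.4,0,0]},{"claw":0,"offset":[0,143,119],"rot":[-0.46,0,0]},{"claw":0,"offset":[0,152,127],"rot":[-0.484,0,0]},{"claw":0,"offset":[0,152,127],"rot":[-0.484,0,0]},{"claw":0,"offset":[0,152,127],"rot":[-0.484,0,0]}]'; python3 - <<'E'
from go import *
show()
o=[]
for n,(r0,c0) in (("top",(150,60)),("side",(60,110))):
    im=env.grab_frame(n)[:,:,::-1]; np.save(f"pics/{n}1.npy",im)
    o.append(cv2.resize(im[r0:r0+120,c0:c0+160] if n=="top" else im[r0:r0+150,c0:c0+160],(480,360 if n=="top" else 450),interpolation=cv2.INTER_CUBIC))
h=np.zeros((450,800,3),np.uint8); h[:300,:400]=cv2.resize(o[0],(400,300)); h[:375,400:]=cv2.resize(o[1],(400,375)); cv2.imwrite("pics/c1.png",cv2.convertScaleAbs(h,alpha=1.3,beta=20))
E
```

```text
time: 4.72
tcp_pos: [0.4836, 0.2914, 0.4996]
orientation: [[-0.0, -0.981, 0.195], [-0.0, 0.195, 0.981], [-1.0, 0.0, -0.0]]
wrist_force: [0.3, -0.1, -1.9]
grip_width: 0.269
t 4.72 tcp [0.4836 0.2914 0.4996] F [ 0.3 -0.1 -1.9] w 0.269 q [ 0.46  0.3   1.49 -0.    1.36 -0.91] yaw 1.3743
```

View pics/c1.png

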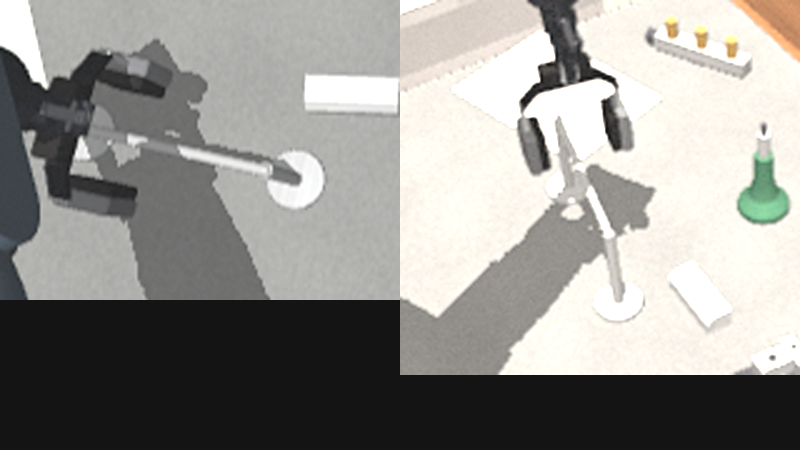

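The defenders are centred over the rail, with one cup on each side of the bar in both views. Lowering now.

```bash
python3 -m handwheel '[{"claw":0,"offset":[40,0,0],"rot":[0,0,0]},{"claw":0,"offset":[80,0,0],"rot":[0,0,0]},{"claw":0,"offset":[120,0,0],"rot":[0,0,0]},{"claw":0,"offset":[145,0,0],"rot":[0,0,0]},{"claw":0,"offset":[153,0,0],"rot":[0,0,0]},{"claw":0,"offset":[155,0,0],"rot":[0,0,0]},{"claw":0,"offset":[156,0,0],"rot":[0,0,0]},{"claw":0,"offset":[157,0,0],"rot":[0,0,0]}]'; python3 -m handwheel '[{"claw":0,"offset":[0.5,0,0],"rot":[0,0,0]},{"claw":0,"offset":[1,0,0],"rot":[0,0,0]},{"claw":0,"offset":[1,0,0],"rot":[0,0,0]}]'
```

```text
time: 5.82
tcp_pos: [0.4834, 0.2924, 0.3435]
orientation: [[0.001, -0.981, 0.194], [0.001, 0.194, 0.981], [-1.0, -0.001, 0.001]]
wrist_force: [-0.7, -0.1, -2.1]
grip_width: 0.266
time: 6.2
tcp_pos: [0.4832, 0.2924, 0.3417]
orientation: [[0.0, -0.981, 0.194], [0.0, 0.194, 0.981], [-1.0, -0.0, 0.0]]
wrist_force: [0.4, 0.1, -2.5]
grip_width: 0.268
```

```bash
python3 -m handwheel '[{"claw":0,"offset":[1,0,0],"rot":[0,0,0]},{"claw":0,"offset":[1,0,0],"rot":[0,0,0]}]' | grep -E "pos|force"; python3 -m handwheel '[{"claw":0,"offset":[1,0,0],"rot":[0,0,0]},{"claw":0,"offset":[1,0,0],"rot":[0,0,0]}]'| grep -E "pos|force"
```

```text
tcp_pos: [0.4833, 0.2924, 0.341]
wrist_force: [-0.3, -0.2, 1.7]
tcp_pos: [0.4833, 0.2924, 0.3408]
wrist_force: [-4.1, -2.7, 11.3]
```

Contact is on the rail at the expected height. Back off 1 mm, release and rise.

```bash
python3 -m handwheel '[{"claw":0,"offset":[-1,0,0],"rot":[0,0,0]},{"claw":0.6,"offset":[-1,0,0],"rot":[0,0,0]},{"claw":1,"offset":[-1,0,0],"rot":[0,0,0]},{"claw":1,"offset":[-1,0,0],"rot":[0,0,0]},{"claw":1,"offset":[-1,0,0],"rot":[0,0,0]},{"claw":1,"offset":[-1,0,0],"rot":[0,0,0]},{"claw":1,"offset":[-30,0,0],"rot":[0,0,0]},{"claw":1,"offset":[-80,0,0],"rot":[0,0,0]}]'; python3 go.py .5578 .1008 .42 -.0277 .5578 .1008 .30 -.0277
```

```text
time: 7.7
tcp_pos: [0.4831, 0.2922, 0.4193]
orientation: [[-0.003, -0.981, 0.194], [-0.001, 0.194, 0.981], [-1.0, 0.003, -0.002]]
wrist_force: [0.9, 0.9, 1.5]
grip_width: 1.0
t 7.7 tcp [0.4831 0.2922 0.4193] F [0.9 0.9 1.5] w 1.0 q [ 0.46  0.36  1.6   0.    1.19 -0.91] yaw 1.3759
[0.5578, 0.1008, 0.42, -0.0277] ([-0.7, -110.4, -173.3], [1.4036, -0.0037, -0.0008])
[0.5578, 0.1008, 0.3, -0.0277] ([119.3, -110.7, -173.1], [1.4036, -0.0037, -0.0008])
```

```bash
python3 -m handwheel '[{"claw":1,"offset":[0,-15,-23],"rot":[0.18,0,0]},{"claw":1,"offset":[0,-29,-46],"rot":[0.36,0,0]},{"claw":1,"offset":[0,-43,-69],"rot":[0.54,0,0]},{"claw":1,"offset":[0,-57,-92],"rot":[0.72,0,0]},{"claw":1,"offset":[10,-71,-115],"rot":[0.9,0,0]},{"claw":1,"offset":[40,-85,-138],"rot":[1.08,0,0]},{"claw":1,"offset":[80,-99,-160],"rot":[1.26,0,0]},{"claw":1,"offset":[110,-110,-173],"rot":[1.4,0,0]}]' | tail -2; python3 - <<'E'
from go import *
show()
top=env.grab_frame("top")[:,:,::-1]; side=env.grab_frame("side")[:,:,::-1]
h=np.zeros((480,800,3),np.uint8); h[:,:400]=cv2.resize(top[140:236,70:150],(400,480),interpolation=cv2.INTER_CUBIC); h[:,400:]=cv2.resize(side[90:210,150:250],(400,480),interpolation=cv2.INTER_CUBIC)
cv2.imwrite("pics/c2.png",cv2.convertScaleAbs(h,alpha=1.3,beta=20))
E
python3 go.py .5578 .1008 .176 -.0277
```

```text
wrist_force: [0.0, 0.2, 0.1]
grip_width: 1.004
t 8.7 tcp [0.5577 0.1002 0.3082] F [0.  0.2 0.1] w 1.004 q [ 0.1   0.5   1.69 -0.    0.95  0.13] yaw -0.0299
t 8.8 tcp [0.5574 0.1001 0.3069] F [-0.8  0.   0.4] w 1.002 q [ 0.1   0.5   1.69 -0.    0.95  0.12] yaw -0.0273
[0.5578, 0.1008, 0.176, -0.0277] ([130.9, 0.8, 1.0], [0.0004, -0.005, 0.0008])
```

View pics/c2.png

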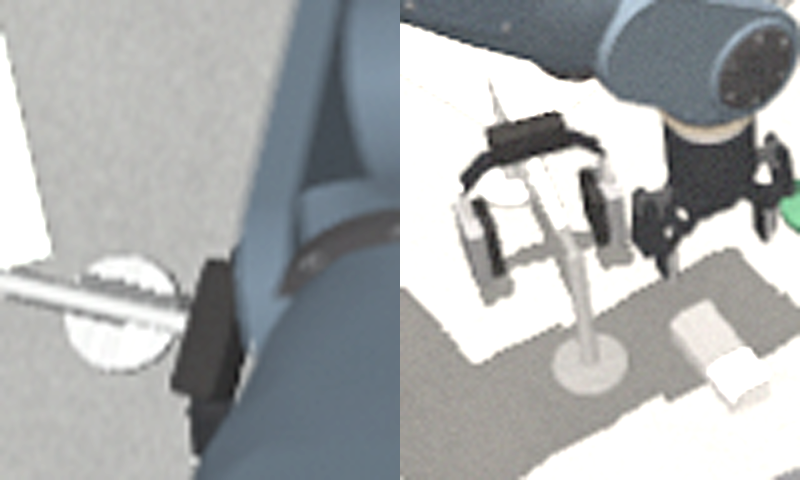

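The defenders hang on the rail, one cup each side, and the gripper is over the bar. Descend and grip.

```bash
python3 -m handwheel '[{"claw":1,"offset":[40,1,1],"rot":[0,0,0]},{"claw":1,"offset":[85,1,1],"rot":[0,0,0]},{"claw":1,"offset":[120,1,1],"rot":[0,0,0]},{"claw":1,"offset":[129,1,1],"rot":[0,0,0]},{"claw":1,"offset":[129,1,1],"rot":[0,0,0]},{"claw":0,"offset":[129,1,1],"rot":[0,0,0]},{"claw":0,"offset":[129,1,1],"rot":[0,0,0]},{"claw":0,"offset":[129,1,1],"rot":[0,0,0]}]'; python3 -m handwheel '[{"claw":0,"offset":[0,0,0],"rot":[0,0,0]},{"claw":0,"offset":[0,0,0],"rot":[0,0,0]},{"claw":0,"offset":[0,0,0],"rot":[0,0,0]},{"claw":0,"offset":[0,0,0],"rot":[0,0,0]},{"claw":0,"offset":[-30,0,0],"rot":[0,0,0]},{"claw":0,"offset":[-80,0,0],"rot":[0,0,0]},{"claw":0,"offset":[-80,0,0],"rot":[0,0,0]}]'; python3 - <<'E'
from go import *
show()
P=[.5168,-.1531,-.0758]
for xy in ((.02,.0),(.05,.015)):
    t=tf(P,[*xy,0])[0][:2]; print(xy,t.round(4),[delta([*t,z],down(P[2])) for z in (.256,.195)])
E
```

```text
time: 9.8
tcp_pos: [0.5589, 0.1023, 0.1818]
orientation: [[0.001, 0.024, 1.0], [0.0, 1.0, -0.024], [-1.0, 0.0, 0.001]]
wrist_force: [-3.5, 0.1, 6.7]
grip_width: 0.447
time: 10.68
tcp_pos: [0.5595, 0.1024, 0.264]
orientation: [[0.006, 0.024, 1.0], [0.001, 1.0, -0.024], [-1.0, 0.001, 0.006]]
wrist_force: [0.5, -0.9, -3.2]
grip_width: 0.454
t 10.68 tcp [0.5595 0.1024 0.264 ] F [ 0.5 -0.9 -3.2] w 0.454 q [0.1  0.56 1.72 0.   0.86 0.12] yaw -0.0239
(0.02, 0.0) [ 0.5367 -0.1546] [([7.7, -257.5, -16.7], [0.0519, 0.0062, -0.0009]), ([68.7, -257.5, -17.1], [0.0519, 0.0062, -0.0009])]
(0.05, 0.015) [ 0.5678 -0.1419] [([7.9, -244.1, 14.0], [0.0519, 0.0062, -0.0009]), ([68.9, -244.1, 13.7], [0.0519, 0.0062, -0.0009])]
```

```bash
python3 -m handwheel '[{"claw":0,"offset":[0,-40,-3],"rot":[0.01,0,0]},{"claw":0,"offset":[0,-85,-7],"rot":[0.02,0,0]},{"claw":0,"offset":[0,-130,-12],"rot":[0.03,0,0]},{"claw":0,"offset":[0,-175,-17],"rot":[0.04,0,0]},{"claw":0,"offset":[0,-220,-22],"rot":[0.05,0.006,0]},{"claw":0,"offset":[0,-248,-26],"rot":[0.052,0.006,0]},{"claw":0,"offset":[0,-253,-26.5],"rot":[0.052,0.006,0]},{"claw":0,"offset":[0,-253,-26.5],"rot":[0.052,0.006,0]}]' | tail -2;  python3 - <<'E'
from go import *
show()
P=[.5168,-.1531,-.0758]
t=tf(P,[.01,.005,0])[0][:2]; print(t.round(4),delta([*t,.198],down(P[2])))
E
```

```text
wrist_force: [-0.2, 0.3, -3.7]
grip_width: 0.449
t 11.68 tcp [ 0.5259 -0.1497  0.26  ] F [-0.2  0.3 -3.7] w 0.449 q [-0.36  0.54  1.77 -0.    0.84 -0.28] yaw -0.0763
[ 0.5271 -0.1489] ([62.0, 0.8, 1.6], [-0.0005, -0.0072, -0.0003])
```

```bash
python3 -m handwheel '[{"claw":0,"offset":[30,1,1],"rot":[0,0,0]},{"claw":0,"offset":[52,1,1],"rot":[0,0,0]},{"claw":0,"offset":[58,1,1],"rot":[0,0,0]},{"claw":0,"offset":[60,1,1],"rot":[0,0,0]},{"claw":0,"offset":[61,1,1],"rot":[0,0,0]},{"claw":0,"offset":[62,1,1],"rot":[0,0,0]},{"claw":0,"offset":[62,1,1],"rot":[0,0,0]}]'; python3 -m handwheel '[{"claw":0,"offset":[1,0,0],"rot":[0,0,0]},{"claw":0,"offset":[1,0,0],"rot":[0,0,0]}]'
```

```text
time: 12.55
tcp_pos: [0.5269, -0.1491, 0.199]
orientation: [[-0.006, 0.076, 0.997], [0.0, 0.997, -0.076], [-1.0, -0.0, -0.006]]
wrist_force: [-0.6, 0.2, -3.0]
grip_width: 0.449
time: 12.8
tcp_pos: [0.5268, -0.1491, 0.1977]
orientation: [[-0.006, 0.076, 0.997], [0.0, 0.997, -0.076], [-1.0, -0.0, -0.006]]
wrist_force: [0.2, -0.2, -3.1]
grip_width: 0.45
```

```bash
python3 -m handwheel '[{"claw":0,"offset":[1,0,0],"rot":[0,0,0]},{"claw":0,"offset":[1,0,0],"rot":[0,0,0]}]' | grep -E "pos|force"; python3 -m handwheel '[{"claw":0,"offset":[1,0,0],"rot":[0,0,0]},{"claw":0,"offset":[1,0,0],"rot":[0,0,0]}]'| grep -E "pos|force"
```

```text
tcp_pos: [0.5269, -0.1491, 0.1968]
wrist_force: [-1.0, 0.9, -0.4]
tcp_pos: [0.5269, -0.1491, 0.1967]
wrist_force: [-6.5, 2.0, 15.1]
```

```bash
python3 -m handwheel '[{"claw":0,"offset":[-1.5,0,0],"rot":[0,0,0]},{"claw":0.5,"offset":[-1.5,0,0],"rot":[0,0,0]},{"claw":0.68,"offset":[-1.5,0,0],"rot":[0,0,0]},{"claw":0.68,"offset":[-1.5,0,0],"rot":[0,0,0]},{"claw":0.68,"offset":[-1.5,0,0],"rot":[0,0,0]},{"claw":0.68,"offset":[-15,0,0],"rot":[0,0,0]},{"claw":0.68,"offset":[-50,0,0],"rot":[0,0,0]},{"claw":0.68,"offset":[-80,0,0],"rot":[0,0,0]}]' | tail -2;  python3 - <<'E'
from go import *
show()
P=[.5168,-.1531,-.0758]
t=tf(P,[-.04,.005,0])[0][:2]; print(t.round(4),delta([*t,.275],down(P[2]-np.pi/2)))
E
```

```text
wrist_force: [0.3, -0.4, 0.2]
grip_width: 0.68
t 14.3 tcp [ 0.5274 -0.1491  0.2777] F [ 0.3 -0.4  0.2] w 0.68 q [-0.36  0.51  1.76 -0.    0.87 -0.28] yaw -0.076
[ 0.4773 -0.1451] ([2.9, 0.2, -50.2], [1.5706, -0.0038, 0.0044])
```

```bash
python3 -m handwheel '[{"claw":0,"offset":[0,0,-25],"rot":[0.18,0,0]},{"claw":0,"offset":[0,0,-50],"rot":[0.36,0,0]},{"claw":0,"offset":[0,0,-50],"rot":[0.54,0,0]},{"claw":0,"offset":[0,0,-50],"rot":[0.72,0,0]},{"claw":0,"offset":[0,0,-50],"rot":[0.9,0,0]},{"claw":0,"offset":[0,0,-50],"rot":[1.08,0,0]},{"claw":0,"offset":[0,0,-50],"rot":[1.26,0,0]},{"claw":0,"offset":[0,0,-50],"rot":[1.44,0,0]}]' | tail -1; python3 -m handwheel '[{"claw":0,"offset":[0,0,0],"rot":[0.13,0,0]},{"claw":0,"offset":[0,0,0],"rot":[0.13,0,0]}]' | tail -1
python3 - <<'E'
from go import *
show()
P=[.5168,-.1531,-.0758]
t=tf(P,[-.04,.005,0])[0][:2]; print(t.round(4),delta([*t,.196],down(P[2]-np.pi/2)))
top=env.grab_frame("top")[:,:,::-1]; side=env.grab_frame("side")[:,:,::-1]
h=np.zeros((480,800,3),np.uint8); h[:,:400]=cv2.resize(top[150:246,245:325],(400,480),interpolation=cv2.INTER_CUBIC); h[:,400:]=cv2.resize(side[180:276,220:300],(400,480),interpolation=cv2.INTER_CUBIC)
cv2.imwrite("pics/c3.png",cv2.convertScaleAbs(h,alpha=1.1,beta=15))
E
```

```text
grip_width: 0.001
grip_width: 0.0
t 15.55 tcp [ 0.4775 -0.1453  0.2768] F [ 0.2 -0.6  0.2] w 0.0 q [-0.39  0.44  1.89 -0.    0.82  1.26] yaw -1.6451
[ 0.4773 -0.1451] ([80.8, 0.2, -0.2], [0.0015, 0.0004, 0.0051])
```

View pics/c3.png

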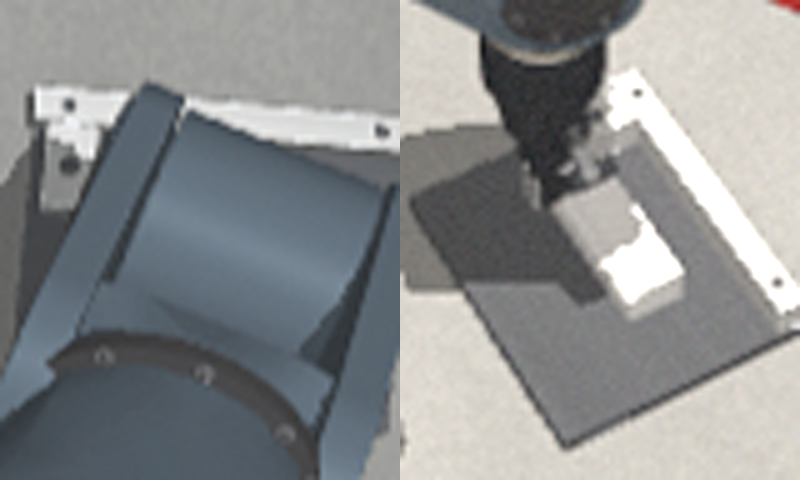

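The bar lies on the plate, parallel to the fence and short of it and of the stop. Tool y is now plate +x and tool z is plate −y. Next is the push to the fence.

```bash
python3 -m handwheel '[{"claw":0,"offset":[40,0,0],"rot":[0,0,0]},{"claw":0,"offset":[75,0,0],"rot":[0,0,0]},{"claw":0,"offset":[81,0,0],"rot":[0,0,0]},{"claw":0,"offset":[81,8,0],"rot":[0,0,0]},{"claw":0,"offset":[81,16,0],"rot":[0,0,0]},{"claw":0,"offset":[81,23,0],"rot":[0,0,0]},{"claw":0,"offset":[81,30,0],"rot":[0,0,0]},{"claw":0,"offset":[81,37,0],"rot":[0,0,0]}]'; python3 -m handwheel '[{"claw":0,"offset":[0,5,0],"rot":[0,0,0]},{"claw":0,"offset":[0,9,0],"rot":[0,0,0]},{"claw":0,"offset":[0,13,0],"rot":[0,0,0]},{"claw":0,"offset":[0,16,0],"rot":[0,0,0]},{"claw":0,"offset":[0,18,0],"rot":[0,0,0]},{"claw":0,"offset":[0,18,0],"rot":[0,0,0]}]'; python3 -c "
from go import *
P=np.array([.5168,-.1531]);s=env.state();c,n=np.cos(-.0758),np.sin(-.0758);d=s['tcp_pos'][:2]-P;print(c*d[0]+n*d[1],-n*d[0]+c*d[1])"
```

```text
time: 16.65
tcp_pos: [0.5142, -0.148, 0.1949]
orientation: [[-0.006, 0.997, -0.075], [0.0, -0.075, -0.997], [-1.0, -0.006, 0.0]]
wrist_force: [-3.2, 0.6, 3.1]
grip_width: 0.0
time: 17.4
tcp_pos: [0.532, -0.1494, 0.1947]
orientation: [[-0.005, 0.997, -0.075], [0.0, -0.075, -0.997], [-1.0, -0.005, 0.0]]
wrist_force: [-1.4, -0.0, -0.1]
grip_width: -0.0
0.014883167746068156 0.004824080425894534
```

```bash
python3 -m handwheel '[{"claw":0,"offset":[0,1,0],"rot":[0,0,0]},{"claw":0,"offset":[0,2,0],"rot":[0,0,0]},{"claw":0,"offset":[0,3,0],"rot":[0,0,0]}]'|grep -E "pos|force"; python3 -m handwheel '[{"claw":0,"offset":[0,1,0],"rot":[0,0,0]},{"claw":0,"offset":[0,1,0],"rot":[0,0,0]}]'|grep -E "pos|force"; python3 -m handwheel '[{"claw":0,"offset":[0,1,0],"rot":[0,0,0]},{"claw":0,"offset":[0,1,0],"rot":[0,0,0]}]'|grep -E "pos|force"
```

```text
tcp_pos: [0.5347, -0.1496, 0.1946]
wrist_force: [-6.6, -1.8, 4.6]
tcp_pos: [0.5352, -0.1497, 0.1945]
wrist_force: [-7.5, -1.1, 6.2]
tcp_pos: [0.5356, -0.1498, 0.1944]
wrist_force: [-13.9, -1.5, 10.8]
```

```bash
python3 -m handwheel '[{"claw":0,"offset":[0,-10,0],"rot":[0,0,0]},{"claw":0,"offset":[-50,-10,0],"rot":[0,0,0]},{"claw":0,"offset":[-60,10,40],"rot":[0,0,0]},{"claw":0,"offset":[-60,30,88],"rot":[0,0,0]},{"claw":0,"offset":[-60,30,90],"rot":[0,0,0]},{"claw":0,"offset":[-30,30,90],"rot":[0,0,0]},{"claw":0,"offset":[-3,30,90],"rot":[0,0,0]},{"claw":0,"offset":[-3,30,90],"rot":[0,0,0]}]'; python3 -m handwheel '[{"claw":0,"offset":[0,0,-6],"rot":[0,0,0]},{"claw":0,"offset":[0,0,-12],"rot":[0,0,0]},{"claw":0,"offset":[0,0,-17],"rot":[0,0,0]},{"claw":0,"offset":[0,0,-22],"rot":[0,0,0]},{"claw":0,"offset":[0,0,-25],"rot":[0,0,0]},{"claw":0,"offset":[0,0,-27],"rot":[0,0,0]},{"claw":0,"offset":[0,0,-27],"rot":[0,0,0]}]'; python3 -c "
from go import *
P=np.array([.5168,-.1531]);s=env.state();c,n=np.cos(-.0758),np.sin(-.0758);d=s['tcp_pos'][:2]-P;print(c*d[0]+n*d[1],-n*d[0]+c*d[1])"
```

```text
time: 19.27
tcp_pos: [0.5592, -0.2409, 0.1958]
orientation: [[-0.009, 0.997, -0.075], [0.002, -0.075, -0.997], [-1.0, -0.009, -0.001]]
wrist_force: [-0.0, -0.2, -0.0]
grip_width: -0.003
time: 20.15
tcp_pos: [0.562, -0.2147, 0.1974]
orientation: [[-0.006, 0.997, -0.075], [0.0, -0.075, -0.997], [-1.0, -0.006, -0.0]]
wrist_force: [0.2, -1.7, 1.6]
grip_width: 0.001
0.049757020989037566 -0.05801910954302716
```

```bash
for i in 1 2; do :; done; python3 -m handwheel '[{"claw":0,"offset":[0,0,-1],"rot":[0,0,0]},{"claw":0,"offset":[0,0,-2],"rot":[0,0,0]},{"claw":0,"offset":[0,0,-2],"rot":[0,0,0]}]'|grep -E "pos|force"; python3 -m handwheel '[{"claw":0,"offset":[0,0,-1],"rot":[0,0,0]},{"claw":0,"offset":[0,0,-1],"rot":[0,0,0]}]'|grep -E "pos|force"; python3 -m handwheel '[{"claw":0,"offset":[0,0,-1],"rot":[0,0,0]},{"claw":0,"offset":[0,0,-1],"rot":[0,0,0]}]'|grep -E "pos|force"
```

```text
tcp_pos: [0.5621, -0.2128, 0.1974]
wrist_force: [0.3, -1.5, 0.7]
tcp_pos: [0.5622, -0.2117, 0.1974]
wrist_force: [0.5, -2.0, 1.8]
tcp_pos: [0.5623, -0.2109, 0.1974]
wrist_force: [-1.2, -4.5, 0.4]
```

```bash
python3 -m handwheel '[{"claw":0,"offset":[0,0,-1],"rot":[0,0,0]},{"claw":0,"offset":[0,0,-1],"rot":[0,0,0]}]'|grep -E "pos|force"; python3 -m handwheel '[{"claw":0,"offset":[0,0,-1],"rot":[0,0,0]},{"claw":0,"offset":[0,0,-1],"rot":[0,0,0]}]'|grep -E "pos|force"; python3 -c "
from go import *
P=np.array([.5168,-.1531]);s=env.state();c,n=np.cos(-.0758),np.sin(-.0758);d=s['tcp_pos'][:2]-P;print(c*d[0]+n*d[1],-n*d[0]+c*d[1])"
```

```text
tcp_pos: [0.5622, -0.2105, 0.1975]
wrist_force: [-1.5, -9.4, -0.6]
tcp_pos: [0.5623, -0.2102, 0.1976]
wrist_force: [-3.1, -15.4, -1.2]
0.04967801772364614 -0.05351938153722233
```

```bash
python3 -m handwheel '[{"claw":0,"offset":[0,0,6],"rot":[0,0,0]},{"claw":0,"offset":[-50,0,6],"rot":[0,0,0]},{"claw":0,"offset":[-60,-25,-30],"rot":[0,0,0]},{"claw":0,"offset":[-60,-46,-66],"rot":[0,0,0]},{"claw":0,"offset":[-60,-46,-68],"rot":[0,0,0]},{"claw":0,"offset":[-40,-46,-68],"rot":[0,0,0]},{"claw":0,"offset":[-36,-46,-68],"rot":[0,0,0]},{"claw":0,"offset":[-36,-46,-68],"rot":[0,0,0]}]'; python3 - <<'E'
from go import *
P=np.array([.5168,-.1531]);s=env.state();c,n=np.cos(-.0758),np.sin(-.0758);d=s['tcp_pos'][:2]-P;print(c*d[0]+n*d[1],-n*d[0]+c*d[1])
t=tf([*P,-.0758],[.004,.015,0])[0][:2]; print(delta([*t,.233],down(-.0758-np.pi/2)))
side=env.grab_frame("side")[:,:,::-1]; top=env.grab_frame("top")[:,:,::-1]
h=np.zeros((600,800,3),np.uint8); h[:,:500]=cv2.resize(side[180:276,225:305],(500,600),interpolation=cv2.INTER_CUBIC);h[:360,500:]=cv2.resize(top[150:246,245:325],(300,360))
cv2.imwrite("pics/c4.png",cv2.convertScaleAbs(h,alpha=1.,beta=15))
E
```

```text
time: 22.52
tcp_pos: [0.5221, -0.1379, 0.2336]
orientation: [[-0.006, 0.997, -0.075], [0.001, -0.075, -0.997], [-1.0, -0.007, -0.0]]
wrist_force: [0.8, 0.1, -0.2]
grip_width: -0.001
0.004115828288549491 0.015556985348477614
([0.6, -0.1, 0.6], [0.0003, -0.0001, 0.0065])
```

View pics/c4.png

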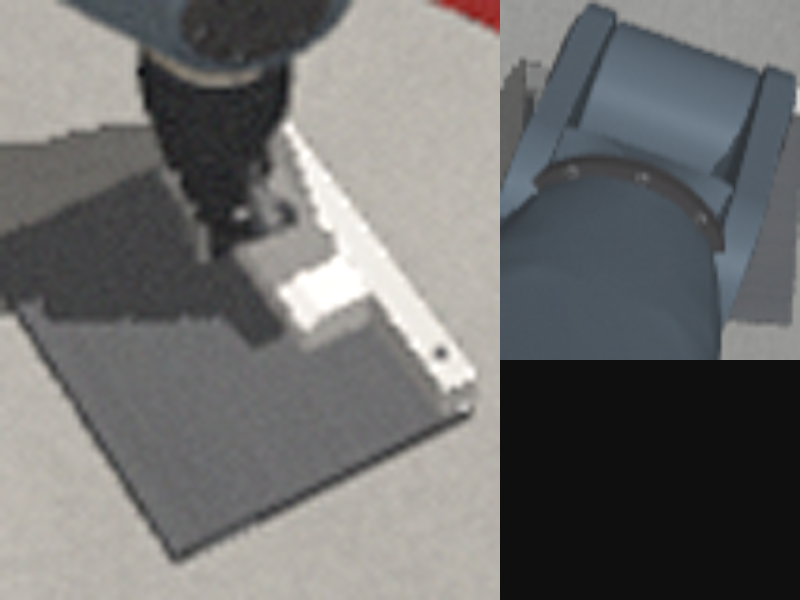

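The bar is flush with the fence. Approach the bevel diagonally.

```bash
python3 -m handwheel '[{"claw":0,"offset":[5,5,0],"rot":[0,0,0.006]},{"claw":0,"offset":[10,10,0],"rot":[0,0,0.006]},{"claw":0,"offset":[14,14,0],"rot":[0,0,0.006]},{"claw":0,"offset":[17,17,0],"rot":[0,0,0.006]},{"claw":0,"offset":[18,18,0],"rot":[0,0,0.006]},{"claw":0,"offset":[18,18,0],"rot":[0,0,0.006]}]'|grep -E "pos|force"; python3 -m handwheel '[{"claw":0,"offset":[1,1,0],"rot":[0,0,0]},{"claw":0,"offset":[1,1,0],"rot":[0,0,0]},{"claw":0,"offset":[1,1,0],"rot":[0,0,0]}]'|grep -E "pos|force"; python3 -m handwheel '[{"claw":0,"offset":[0.7,0.7,0],"rot":[0,0,0]},{"claw":0,"offset":[0.7,0.7,0],"rot":[0,0,0]},{"claw":0,"offset":[0.7,0.7,0],"rot":[0,0,0]}]'|grep -E "pos|force"
```

```text
tcp_pos: [0.5397, -0.1389, 0.2156]
wrist_force: [0.1, -0.4, -0.0]
tcp_pos: [0.5407, -0.139, 0.2147]
wrist_force: [-0.5, 0.1, 0.1]
tcp_pos: [0.5414, -0.1391, 0.2139]
wrist_force: [-0.1, -0.3, -0.7]
```

```bash
python3 -m handwheel '[{"claw":0,"offset":[1,1,0],"rot":[0,0,0]},{"claw":0,"offset":[1,1,0],"rot":[0,0,0]},{"claw":0,"offset":[1,1,0],"rot":[0,0,0]}]'|grep -E "pos|force"; python3 -m handwheel '[{"claw":0,"offset":[0.7,0.7,0],"rot":[0,0,0]},{"claw":0,"offset":[0.7,0.7,0],"rot":[0,0,0]},{"claw":0,"offset":[0.7,0.7,0],"rot":[0,0,0]}]'|grep -E "pos|force"
```

```text
tcp_pos: [0.5422, -0.1391, 0.2133]
wrist_force: [-5.4, 0.1, 8.2]
tcp_pos: [0.5426, -0.1392, 0.2131]
wrist_force: [-11.3, 0.5, 18.7]
```

```bash
python3 -m handwheel '[{"claw":0,"offset":[-0.5,0,0],"rot":[0,0,0]},{"claw":0,"offset":[-0.5,0,0],"rot":[0,0,0]},{"claw":0,"offset":[-0.5,0,0],"rot":[0,0,0]}]'|grep -E "pos|force"; python3 -c "
from go import *
F=[]
for i in range(4): env.grab_frame('side'); F.append(env.state()['wrist_force'])
print(np.round(F,1).tolist())"
```

```text
tcp_pos: [0.5426, -0.1392, 0.2132]
wrist_force: [-7.5, 0.3, 12.6]
[[-8.9, 0.5, 12.8], [-7.8, 0.6, 12.7], [-8.3, 0.2, 11.9], [-7.6, 1.5, 11.9]]
```

```bash
python3 -m handwheel '[{"claw":0,"offset":[-0.2,0.3,0],"rot":[0,0,0]},{"claw":0,"offset":[-0.2,0.3,0],"rot":[0,0,0]},{"claw":0,"offset":[-0.2,0.3,0],"rot":[0,0,0]},{"claw":0,"offset":[-0.2,0.3,0],"rot":[0,0,0]}]'|grep -E "pos|force"; python3 -c "
from go import *
F=[]
for i in range(4): env.grab_frame('side'); F.append(env.state()['wrist_force'])
print(np.round(F,1).tolist())"
```

```text
tcp_pos: [0.5428, -0.1392, 0.2132]
wrist_force: [-7.9, -0.2, 10.5]
[[-7.8, -0.0, 10.2], [-8.7, 1.2, 11.3], [-8.3, 0.1, 10.4], [-8.2, -0.4, 11.3]]
```

```bash
python3 -m handwheel '[{"claw":0,"offset":[0,0.4,0],"rot":[0,0,0]},{"claw":0,"offset":[0,0.4,0],"rot":[0,0,0]},{"claw":0,"offset":[0,0.4,0],"rot":[0,0,0]},{"claw":0,"offset":[0,0.4,0],"rot":[0,0,0]}]'|grep -E "pos|force"; python3 - <<'E'
from go import *
F=[]
for i in range(6):
    top=env.grab_frame("top")[:,:,::-1]; F.append(env.state()['wrist_force'])
print(np.round(F,1).tolist(),np.round(np.mean(F,0),1))
side=env.grab_frame("side")[:,:,::-1]
h=np.zeros((480,800,3),np.uint8); h[:,:400]=cv2.resize(side[180:276,225:305],(400,480),interpolation=cv2.INTER_CUBIC);h[:,400:]=cv2.resize(top[140:236,70:150],(400,480),interpolation=cv2.INTER_CUBIC)
cv2.imwrite("pics/c5.png",cv2.convertScaleAbs(h,alpha=1.,beta=15)); show()
E
```

```text
tcp_pos: [0.543, -0.1392, 0.2132]
wrist_force: [-10.3, -0.3, 12.3]
[[-10.5, -0.8, 11.5], [-9.4, 0.2, 12.4], [-10.0, -0.1, 13.0], [-11.3, 0.7, 12.2], [-10.6, 0.5, 12.1], [-11.0, 0.1, 12.9]] [-10.5   0.1  12.4]
t 27.0 tcp [ 0.543  -0.1392  0.2132] F [-10.9   0.   11.8] w 0.004 q [-0.33  0.63  1.75 -0.    0.76  1.31] yaw -1.6458
```

View pics/c5.png

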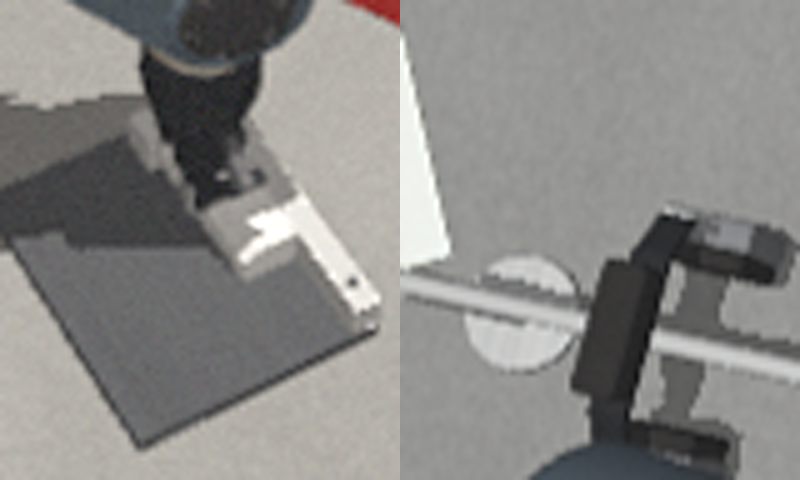

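```bash
python3 -c "
from cell import env
env.close_job(); s=env.state(); print(s['time'],s['wrist_force'])"
```

```text
the job is handed in; nothing more can be done
the job is handed in; nothing more can be done
```

Both parts of the job are done, and I handed it in at about 27 s with the push still held.

- **Ear defenders:** they hang released over the rail, with its bar between the cups and under the headband. The last top picture still shows this.
- **Aluminium bar:** it lies on the plate with its square side along the fence, bevel outwards, and its +y end at the stop.
    - The push to the fence stopped at 14 N and the push to the stop at 15 N, both within about 1 mm of where I expected contact.
    - The side picture shows it flush with the fence. The arm hid the stop end from the cameras, so that contact rests on the force and position readings.
- **Final push on the bevel:** it averaged 10.5 N into the fence and 12.4 N down. That is about 16 N, at roughly 50° below horizontal, slightly steeper than 45°. The tool was vertical, so a fingertip edge presses on the bevel instead of a flat face; I judged a 45° tilt to be beyond the wrist's range.

Two measurements disagreed with the description. The rail's bar runs roughly along world y (about 1.38 rad), where the text has it along x. It also measured about 272 mm long against the stated 260 mm. I followed the pictures, and contact with the rail came at the expected height. My moves did not touch any other object, though I took no closing picture of the whole bench.

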